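# Front-face the medicine cartons into one row on the stock shelf

## Task

Slide the three flat medicine cartons back along the shelf into one neat row, flat on the board: each pushed right back against the rear lip and squared up with its coloured label face to the front, the orange one against the blue divider and the two blue ones next to it, side by side without gaps. Push them along without tipping them up, and leave the amber jars and the white bottles where they stand.

Things in the scene. Friction and masses are not known exactly. Their poses are not given: they have to be found in the camera images.
- shelf: Fixed low grey steel shelf board on the desk, 320 mm deep (x) and 660 mm wide (y); its top is 20 mm above the desk. Origin: on the desk under the board, 10 mm behind the middle of its depth; x points from the front edge (x = -170 mm) to the back, y to the left along the shelf. The upright lip along the back edge has its front face at x = 140 mm and stands 25 mm above the board.
- divider_face (a point): Point on the fixed blue upright divider plate that stands towards the left end of the shelf (6 mm thick, 160 mm deep, its plane along the shelf's x, reaching to 5 mm short of the lip, 42 mm high). The point is on the plate's right-hand face (the face towards -y of the shelf), mid-depth, at board level; axes parallel to the shelf's. Its place along the shelf varies.
- carton_orange: Flat white medicine carton, 88 x 88 mm (too wide for the gripper) and 40 mm high, about 0.2 kg, orange band across its label face (-x side) and along the adjoining strip of its top. Origin: centre of its underside; z up, its label face looks along its -x. Lies loose on the front part of the shelf, at one of three places.
- carton_blue_a: Flat white medicine carton, 88 x 88 mm (too wide for the gripper) and 40 mm high, about 0.2 kg, blue band across its label face (-x side) and along the adjoining strip of its top. Origin: centre of its underside; z up, its label face looks along its -x. Lies loose on the front part of the shelf, at one of three places.
- carton_blue_b: Flat white medicine carton, 88 x 88 mm (too wide for the gripper) and 40 mm high, about 0.2 kg, blue band across its label face (-x side) and along the adjoining strip of its top. Origin: centre of its underside; z up, its label face looks along its -x. Lies loose on the front part of the shelf, at one of three places. Same look as the other blue one; the two are interchangeable.
- vial_a: Bystander: small amber pill jar with white cap, 30 mm across and 55 mm high, loose, standing at the front edge of the shelf, between the left and middle carton places. Origin: centre of its underside.
- vial_b: Bystander: small amber pill jar with white cap, 30 mm across and 55 mm high, loose, standing at the front edge of the shelf, between the middle and right carton places. Origin: centre of its underside.
- vial_c: Bystander: small amber pill jar with white cap, 30 mm across and 55 mm high, loose, standing at the far right end of the shelf near the lip. Origin: centre of its underside.
- bottle_a: Bystander: white medicine bottle, 42 mm across and 95 mm high, loose, standing on the shelf left of the divider. Origin: centre of its underside.
- bottle_b: Bystander: white medicine bottle, 42 mm across and 95 mm high, loose, standing on the shelf left of the divider. Origin: centre of its underside.
Things that resemble listed ones, but are neither listed nor needed, are in the scene too. What is shaped like the carton_blue_a but pink or yellow is not meant.

How it is judged:
By the outcome, as a careful person would: the job done as asked, in the order asked, and still so for the second after the job is handed in, with the robot touching nothing.
It also fails if it takes over 69 s, if anything falls off the work surface, if the arm or the gripper's body presses on something with over 40 N, if the wrist force passes 120 N, or if a joint passes its speed limit or range.

## Robot

A 6-joint arm with a two-finger parallel gripper is mounted at the origin on the work surface. World frame = base frame: x ahead of the robot, y to its left, z up, the work surface at z = 0. Lengths are in m, angles in rad, forces in N, time in s.
With the tool pointing down it reaches from about 0.35 to 0.85 m from the base axis. Payload 8.1 kg.
Tool frame: the origin (TCP) lies on the centre line of the jaws, within the pads' length; the fingertips stand 17 mm ahead of it and the grasp point (between the pads) lies 2 mm behind it; z points along the fingers, y is the line along which they close (so a half turn about z gives the same grasp; the last joint's range is limited). The gripper opens to 93 mm and grips with 3 to 60 N. Pads are 15 mm wide; open, the fingers measure 128 mm over their backs; the gripper's body (75 mm by 188 mm) begins 65 mm behind the grasp point.
Start: joints at [1.09, 0.13, 1.488, -0, 1.523, -0.085], TCP at [0.231, 0.554, 0.236] pointing down, gripper open.
Joint ranges: [-2.96, 2.96], [-0.89, 2.26], [0.02, 2.5], [-1.34, 4.48], [0, 2.73], [-2.66, 2.66]. Speed limits (rad/s): [2.39, 2.39, 2.79, 3.14, 3.14, 3.14].

## Interface

Orientations are given as a rotation vector (axis times angle).
In Python, from plant import telemetry, viewer, order gives the robot as it stands.
- The arm moves only by the tool send_rows, never from a script. Its argument "plan" is a list that holds one entry, the list of rows, each a list of 5 numbers: the closure, from -1 (fully open) to 1 (shut), then the shift along the world's x, y, z normalised to -1 to 1, where 1 is 0.2 m, then the turn about the world's z normalised to -1 to 1, where 1 is 60 degrees. A call has 1 to 20 rows; each row is the pose to reach, as a shift and turn from the pose commanded when the call began; what a row does not reach only later rows make up. A row lasts 1/12 s, in which the tool goes at most 41.7 mm and 7.16 degrees, less where a joint would pass 70% of its speed; a pose out of reach is approached as far as the arm can. A call with a number of a shift or a turn outside -1 to 1 is refused whole. A call with a gripper value outside its range is refused whole. The fingers move at their own pace and stop on an object; "force" is the grip in N (left out, the last holds). Time passes only in rows, so rows that repeat a pose let the fingers close. It gives the time, the measured TCP pose, the force, the opening and the grip force at its end, in the units of the state.
- telemetry.read_state(): the state, without advancing time (a new reading comes with each control period).
- viewer.read_camera(name): name is "side" or "top"; returns (picture, depth): 384x512x3 uint8, blue, green, red; 384x512 float32, m along the optical axis (not along the pixel's ray), 0 where there is no reading.
- viewer.calibration(name): a dict with "camera_matrix" (3x3 intrinsics, pixels), "dist_coeffs" ([k1, k2, p1, p2, k3] as OpenCV has them; the pictures are not rectified), "extrinsics" (4x4, takes a point from camera to world coordinates). Camera axes: x right, y up, looking along -z (the intrinsics and any distortion apply to the point x, -y, -z); pixel columns grow to the right and rows downward; lengths in m; the calibration is good to about 2 mm. A picture is of the moment at which its call begins. calibration takes no time and is no camera call.
- order.close_job(): hands the job in; it is judged then, once.
The state is a dict: "t": time; "q": joint angles; "dq": joint speeds; "joint_torque": joint torques, N m; "tool_pos": TCP position; "orientation": TCP orientation; "force": force on the tool from outside, world axes, zero at the start; "wrist_torque": the same for the moment, N m; "opening": finger opening in m; "gripper_force": force on a finger pad.
Only numpy, scipy, OpenCV 4.12 (cv2) and the standard library are available. Lean on these libraries where they do the work, as an engineer would, in place of code of your own. Each camera call takes 0.05 s, during which the arm holds its last target. There are 200 camera calls.

## Working session

There is one attempt and no reset: what is moved stays moved. The work goes in short steps, Python scripts to look and compute and a tool call to move; the robot and the scene stay as the last step left them, time stands still between calls to the robot, and variables do not carry over. Pictures are saved under pics/ and viewed, at most 10 in all, crops included, and the job is handed in when it is done.

Besides the shell and the picture viewer there is one more tool, called after "Request:" as name([rows], argument=value, ...), one row to a line, values as JSON. send_rows: Moves the arm, as the interface text tells. Scaled input: -1 to 1 covers 0.2 m each way for a shift and 60 degrees each way for a turn. Its arguments: {"type":"object","properties":{"plan":{"type":"array"},"force":{"type":"number"}},"required":["plan"]}

```bash
ls; mkdir -p pics; cat > h.py <<'E'
import numpy as np, cv2
from plant import telemetry, viewer, order
def cam(n):
    p,d=viewer.read_camera(n); return p,d,viewer.calibration(n)
def ray(c,uv,z):
    K=np.array(c["camera_matrix"],float);D=np.array(c["dist_coeffs"],float);T=np.array(c["extrinsics"],float)
    u=cv2.undistortPoints(np.array(uv,float).reshape(-1,1,2),K,D).reshape(-1,2)
    d=np.c_[u[:,0],-u[:,1],-np.ones(len(u))]@T[:3,:3].T
    o=T[:3,3]
    return o+d*((z-o[2])/d[:,2])[:,None]
def proj(c,P):
    K=np.array(c["camera_matrix"],float);D=np.array(c["dist_coeffs"],float);T=np.array(c["extrinsics"],float)
    q=(np.array(P,float)-T[:3,3])@T[:3,:3]; q=q*[1,-1,-1]
    return cv2.projectPoints(q,np.zeros(3),np.zeros(3),K,D)[0].reshape(-1,2)
E
python3 - <<'E'
from h import *
for n in("top","side"):
    p,d,c=cam(n); cv2.imwrite(f"pics/{n}0.png",p); np.savez(f"{n}0.npz",p=p,d=d)
    print(n,np.round(c["extrinsics"],3).tolist(),c["camera_matrix"],c["dist_coeffs"])
s=telemetry.read_state();print(s)
E
```

```text
pics
top [[-0.004, 0.985, -0.173, 0.313], [-1.0, -0.006, -0.007, -0.05], [-0.008, 0.173, 0.985, 1.06], [0.0, 0.0, 0.0, 1.0]] [[364.68523236   0.         249.84704053]
 [  0.         364.68523236 192.83632225]
 [  0.           0.           1.        ]] [-0.0792498  0.         0.         0.         0.       ]
side [[0.755, 0.475, -0.452, 0.075], [-0.655, 0.527, -0.542, -0.5], [-0.019, 0.705, 0.709, 0.66], [0.0, 0.0, 0.0, 1.0]] [[364.66375907   0.         254.56392823]
 [  0.         364.66375907 194.51549279]
 [  0.           0.           1.        ]] [0.0246315 0.        0.        0.        0.       ]
{'t': 0.1, 'q': array([ 1.08956830e+00,  1.31088017e-01,  1.48918945e+00,  1.57207284e-05,
        1.52301103e+00, -8.53984821e-02]), 'dq': array([ 0.00019102, -0.00359485, -0.00260139, -0.00034961,  0.00039033,
        0.00095342]), 'joint_torque': array([ 2.84786538e-04, -5.61350620e+01, -4.93089938e+01,  7.68667320e-02,
        2.92871241e-02, -1.24185863e-04]), 'tool_pos': array([0.23108598, 0.55317393, 0.23468044]), 'orientation': array([-6.17621201e-01, -3.07978390e+00,  2.55033717e-03]), 'force': array([ 0.19674288,  0.3948595 , -0.35892905]), 'wrist_torque': array([-0.04739027, -0.03196694,  0.03366208]), 'gripper_force': 0.0, 'opening': 0.09303314544705822}
```

View pics/top0.png

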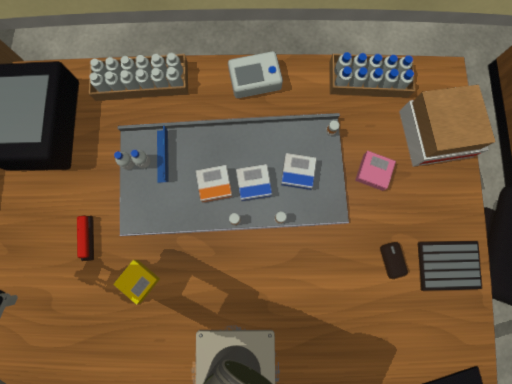

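View pics/side0.png

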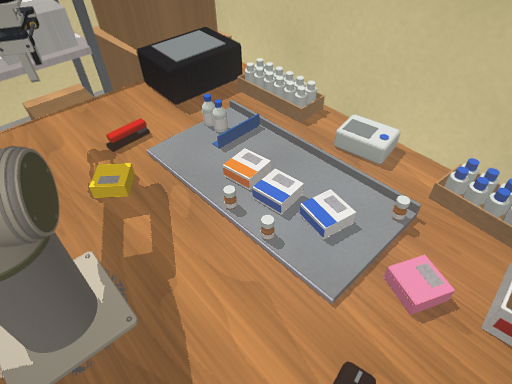

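The cartons are on the shelf in the top view: orange at (214,183), blue at (254,182) and blue at (299,170). The pink (377,170) and yellow (136,283) boxes lie off the shelf and aren't meant. The divider is at (163,155) and the jars are at (235,218), (281,217) and (334,127). Next I'll measure them.

```bash
cat > meas.py <<'E'
from h import *
def world(c,d):
    v,u=np.mgrid[:384,:512]; uv=np.c_[u.ravel(),v.ravel()].astype(float)
    K=np.array(c["camera_matrix"],float);D=np.array(c["dist_coeffs"],float);T=np.array(c["extrinsics"],float)
    n=cv2.undistortPoints(uv.reshape(-1,1,2),K,D).reshape(-1,2)
    q=np.c_[n[:,0],-n[:,1],-np.ones(len(n))]*d.reshape(-1,1)
    return (q@T[:3,:3].T+T[:3,3]).reshape(384,512,3)
def cartons(p,c,d):
    """top faces: depth height mask; pose by minAreaRect of contour cast on z=.06; label by colour"""
    W=world(c,d); z=W[...,2]; hsv=cv2.cvtColor(p,cv2.COLOR_BGR2HSV)
    roi=(W[...,0]>.38)&(W[...,0]<.76)&(W[...,1]>-.36)&(W[...,1]<.40)
    m=((z>.050)&(z<.070)&roi).astype(np.uint8)
    cs,_=cv2.findContours(m,cv2.RETR_EXTERNAL,cv2.CHAIN_APPROX_NONE)
    out=[]
    for k in cs:
        if cv2.contourArea(k)<350: continue
        P=ray(c,k.reshape(-1,2),.06)[:,:2]
        r=cv2.minAreaRect((P*1000).astype(np.float32))
        f=np.zeros_like(m);cv2.drawContours(f,[k],-1,1,-1);f=f>0
        S=hsv[...,1]>130
        o=f&S&(hsv[...,0]<25);b=f&S&(hsv[...,0]>95)&(hsv[...,0]<130)
        lab=o if o.sum()>b.sum() else b
        lu=np.argwhere(lab)[:,::-1].astype(float)
        L=ray(c,lu,.06)[:,:2].mean(0)*1000 if len(lu) else np.zeros(2)
        out.append(("orange" if o.sum()>b.sum() else "blue",np.round(r[0],1),np.round(r[1],1),round(r[2],1),"lab",np.round(L,0),len(lu)))
    return out,W,hsv
E
python3 - <<'E'
from meas import *
for n in("top","side"):
    a=np.load(n+"0.npz");c=viewer.calibration(n);p,d=a["p"],a["d"]
    o,W,hsv=cartons(p,c,d);print(n)
    for x in o: print(*x)
    z=W[...,2]
    # shelf board
    if n=="top":
        m=((z>.012)&(z<.028)&(hsv[...,1]<60)&(W[...,0]>.3)&(W[...,0]<.8)&(abs(W[...,1])<.45)).astype(np.uint8)
        m=cv2.morphologyEx(m,cv2.MORPH_OPEN,np.ones((3,3)))
        k=max(cv2.findContours(m,0,1)[0],key=cv2.contourArea)
        P=ray(c,k.reshape(-1,2),.02)[:,:2]*1000
        r=cv2.minAreaRect(P.astype(np.float32));print("shelf",r,np.round(cv2.boxPoints(r)))
    for nm,lo,hi in(("bot",.08,.13),("vial",.068,.079),("div",.054,.068)):
        mm=((z>lo)&(z<hi)&(W[...,0]>.35)&(W[...,0]<.8)&(abs(W[...,1])<.4)).astype(np.uint8)
        if nm=="div": mm&=((hsv[...,0]>95)&(hsv[...,0]<130)&(hsv[...,1]>110)&(W[...,1]>.1)).astype(np.uint8)
        N,l,s,ce=cv2.connectedComponentsWithStats(mm)
        for i in range(1,N):
            if s[i,4]>8:
                q=W[l==i]*1000; print(nm,s[i,4],np.round(ce[i]),np.round(q.mean(0)),"min",np.round(q.min(0)),"max",np.round(q.max(0)))
                if nm=="div": print(np.round(np.polyfit(q[:,0],q[:,1],1),3))
E
```

```text
top
orange [519.2  60.9] [90.1 88.1] 10.5 lab [494.  56.] 304
blue [521.4 -52.4] [89.9 87.7] 8.6 lab [496. -57.] 283
blue [ 553.4 -179.5] [88.5 90.5] 80.6 lab [ 528. -177.] 276
shelf ((548.9003295898438, 12.3245849609375), (317.7001953125, 657.97412109375), 2.9864256381988525) [[ 373.  333.]
 [ 407. -324.]
 [ 725. -308.]
 [ 690.  349.]]
bot 162 [137. 156.] [587. 267.  96.] min [571. 250.  80.] max [609. 290. 120.]
bot 168 [121. 158.] [583. 312.  97.] min [566. 296.  80.] max [604. 336. 120.]
vial 78 [334. 125.] [ 680. -283.   75.] min [ 667. -298.   68.] max [ 694. -270.   78.]
vial 29 [142. 161.] [579. 261.  74.] min [569. 250.  68.] max [598. 285.  79.]
vial 19 [125. 164.] [570. 308.  74.] min [565. 297.  69.] max [582. 325.  79.]
vial 84 [280. 216.] [ 421. -125.   76.] min [ 408. -138.   71.] max [ 435. -111.   79.]
vial 81 [234. 218.] [418.   2.  75.] min [406. -11.  71.] max [431.  14.  79.]
div 143 [164. 151.] [610. 202.  61.] min [532. 195.  54.] max [686. 208.  66.]
[5.3000e-02 1.6946e+02]
side
blue [ 547.8 -183.5] [94. 94.] 80.5 lab [ 526. -178.] 386
blue [516.3 -57.5] [95.4 93.4] 8.8 lab [495. -58.] 326
orange [513.8  54.9] [94.5 95.1] 9.9 lab [492.  54.] 281
bot 266 [213. 105.] [584. 287.  96.] min [567. 252.  80.] max [604. 325. 115.]
vial 90 [214. 114.] [579. 278.  74.] min [565. 247.  68.] max [607. 322.  79.]
vial 105 [229. 190.] [415.  -1.  74.] min [402. -14.  68.] max [429.  14.  77.]
vial 116 [403. 200.] [ 679. -285.   74.] min [ 666. -298.   68.] max [ 694. -272.   77.]
vial 126 [267. 220.] [ 418. -128.   74.] min [ 405. -140.   68.] max [ 435. -114.   77.]
div 113 [238. 126.] [607. 201.  59.] min [529. 194.  54.] max [686. 209.  64.]
[5.2000e-02 1.6963e+02]
```

```bash
cat > go.py <<'E'
import sys
from h import *
O=np.array([.5590,.0128]);A=np.radians(2.97);ex=np.array([np.cos(A),np.sin(A)]);ey=np.array([-ex[1],ex[0]])
from scipy.spatial.transform import Rotation as R
def st():
    s=telemetry.read_state();y=R.from_rotvec(s["orientation"]).as_matrix()[:,1]
    yaw=(np.degrees(np.arctan2(y[1],y[0]))-np.degrees(A))
    p=np.array(s["tool_pos"]);r=p[:2]-O
    return s,p,yaw,np.array([r@ex,r@ey])
if __name__=="__main__":
    s,p,yaw,xy=st()
    print("t",round(s["t"],2),"shelf",np.round(xy*1000,1),"z",round(p[2]*1000,1),"yaw",round(yaw,1),"F",np.round(s["force"],1),"open",round(s["opening"]*1000,1))
    # args: sequences x,y,z,yaw in shelf mm/deg ; prints normalised shift from now
    for a in sys.argv[1:]:
        x,y,z,w=map(float,a.split(","))
        t=np.r_[O+(x*ex+y*ey)/1000,z/1000]
        print(a,np.round(np.r_[(t-p)/.2,(w-yaw)/60],3))
E
python3 go.py -- -102,50,200,90 2>/dev/null || python3 go.py "-102,50,200,90"
```

```text
t 0.1 shelf [-299.5  556.6] z 234.7 yaw 64.4 F [ 0.2  0.4 -0.4] open 93.0
t 0.1 shelf [-299.5  556.6] z 234.7 yaw 64.4 F [ 0.2  0.4 -0.4] open 93.0
-102,50,200,90 [ 1.117 -2.479 -0.173  0.427]
```

Request:
send_rows([
  [[0.14,0.4,-0.9,-0.1,0.43],[0.14,0.4,-0.9,-0.1,0.43],[0.14,0.4,-0.9,-0.1,0.43],[0.14,0.4,-0.9,-0.1,0.43],[0.14,0.4,-0.9,-0.1,0.43],[0.14,0.4,-0.9,-0.1,0.43]],
], force=10)

```text
t: 0.6
tool_pos: [0.3128, 0.3687, 0.2142]
orientation: [0.081, -3.14, 0.006]
force: [-0.9, -0.7, -0.3]
opening: 0.0576
gripper_force: 0.0
```

Request:
send_rows([
  [[0.14,0.4,-0.9,-0.1,0],[0.14,0.4,-0.9,-0.1,0],[0.14,0.4,-0.9,-0.1,0],[0.14,0.4,-0.9,-0.1,0],[0.14,0.4,-0.9,-0.1,0],[0.14,0.4,-0.9,-0.1,0]],
])

```text
t: 1.1
tool_pos: [0.3926, 0.1893, 0.1948]
orientation: [0.078, -3.14, 0.003]
force: [-0.4, -0.1, -0.0]
opening: 0.0401
gripper_force: 0.0
```

```bash
python3 go.py " -102,50,120,90" " -102,50,60,90" " 34,50,60,90"
```

```text
t 1.1 shelf [-157.   184.9] z 194.8 yaw 89.9 F [-0.4 -0.1 -0. ] open 40.1
 -102,50,120,90 [ 0.31  -0.659 -0.374  0.002]
 -102,50,60,90 [ 0.31  -0.659 -0.674  0.002]
 34,50,60,90 [ 0.989 -0.624 -0.674  0.002]
```

Request:
send_rows([
  [[0.14,0.31,-0.66,-0.3,0],[0.14,0.31,-0.66,-0.3,0],[0.14,0.31,-0.66,-0.3,0],[0.14,0.31,-0.66,-0.3,0],[0.14,0.31,-0.66,-0.68,0],[0.14,0.31,-0.66,-0.68,0],[0.14,0.31,-0.66,-0.68,0]],
])

```text
t: 1.68
tool_pos: [0.4478, 0.0616, 0.0527]
orientation: [0.083, -3.129, -0.001]
force: [-1.2, -0.5, -2.1]
opening: 0.04
gripper_force: 0.0
```

Request:
send_rows([
  [[0.14,0.05,0,0,0],[0.14,0.1,0.005,0,0],[0.14,0.15,0.01,0,0],[0.14,0.2,0.01,0,0],[0.14,0.25,0.015,0,0],[0.14,0.3,0.015,0,0],[0.14,0.35,0.02,0,0],[0.14,0.4,0.02,0,0],[0.14,0.45,0.025,0,0],[0.14,0.5,0.025,0,0],[0.14,0.55,0.03,0,0],[0.14,0.6,0.03,0,0],[0.14,0.64,0.035,0,0],[0.14,0.68,0.035,0,0],[0.14,0.68,0.035,0,0]],
])

```text
t: 2.93
tool_pos: [0.5911, 0.0693, 0.061]
orientation: [-0.087, 3.138, 0.0]
force: [0.4, -0.0, 0.3]
opening: 0.04
gripper_force: 0.0
```

```bash
python3 - <<'E'
from meas import *
p,d,c=cam("top");cv2.imwrite("pics/a.png",p)
for x in cartons(p,c,d)[0]: print(*x)
E
python3 go.py " 20,50,60,90" " 20,50,110,90" " 86,-20,120,30" " 86,-20,120,0"
```

```text
blue [521.6 -52.3] [89.6 87.7] 8.6 lab [496. -57.] 279
blue [ 553.5 -179.5] [88.5 90.4] 80.6 lab [ 528. -177.] 277
t 2.98 shelf [34.2 54.7] z 60.5 yaw 90.2 F [ 0.   0.  -0.3] open 40.2
 20,50,60,90 [-0.069 -0.027 -0.003 -0.003]
 20,50,110,90 [-0.069 -0.027  0.247 -0.003]
 86,-20,120,30 [ 0.278 -0.359  0.297 -1.003]
 86,-20,120,0 [ 0.278 -0.359  0.297 -1.503]
```

Request:
send_rows([
  [[0.14,-0.07,-0.01,0,0],[0.14,-0.07,-0.01,0.3,0],[0.14,-0.07,-0.01,0.3,0],[0.14,0.28,-0.36,0.3,-0.99],[0.14,0.28,-0.36,0.3,-0.99],[0.14,0.28,-0.36,0.3,-0.99],[0.14,0.28,-0.36,0.3,-0.99],[0.14,0.28,-0.36,0.3,-0.99],[0.14,0.28,-0.36,0.3,-0.99],[0.14,0.28,-0.36,0.3,-0.99],[0.14,0.28,-0.36,0.3,-0.99],[0.14,0.28,-0.36,0.3,-0.99],[0.14,0.28,-0.36,0.3,-0.99]],
])

```text
t: 4.07
tool_pos: [0.645, -0.0032, 0.1198]
orientation: [-1.484, -2.769, 0.0]
force: [0.5, -0.3, 0.2]
opening: 0.0404
gripper_force: 0.0
```

```bash
python3 - <<'E'
from meas import *
p,d,c=cam("top")
for x in cartons(p,c,d)[0]: print(*x)
E
python3 go.py " 86,-20,120,0" " 86,-20,60,0" " 86,82,60,0"
```

```text
blue [522.7 -59.2] [89.6 73.6] 8.5 lab [496. -67.] 217
blue [ 553.5 -179.5] [88.4 90.4] 80.6 lab [ 528. -176.] 276
t 4.12 shelf [ 85.1 -20.4] z 119.8 yaw 30.8 F [-0.1  0.3 -0.4] open 40.5
 86,-20,120,0 [ 0.004  0.002  0.001 -0.514]
 86,-20,60,0 [ 0.004  0.002 -0.299 -0.514]
 86,82,60,0 [-0.022  0.512 -0.299 -0.514]
```

Request:
send_rows([
  [[0.14,0,0,0,-0.51],[0.14,0,0,0,-0.51],[0.14,0,0,0,-0.51],[0.14,0,0,0,-0.51],[0.14,0,0,0,-0.51],[0.14,0,0,-0.3,-0.51],[0.14,0,0,-0.3,-0.51],[0.14,0,0,-0.3,-0.51],[0.14,0,0.05,-0.3,-0.51],[0.14,0,0.1,-0.3,-0.51],[0.14,-0.005,0.15,-0.3,-0.51],[0.14,-0.01,0.2,-0.3,-0.51],[0.14,-0.01,0.25,-0.3,-0.51],[0.14,-0.015,0.3,-0.3,-0.51],[0.14,-0.015,0.35,-0.3,-0.51],[0.14,-0.02,0.39,-0.3,-0.51],[0.14,-0.02,0.43,-0.3,-0.51],[0.14,-0.025,0.47,-0.3,-0.51],[0.14,-0.025,0.5,-0.3,-0.51],[0.14,-0.025,0.5,-0.3,-0.51]],
])

```text
t: 5.78
tool_pos: [0.64, 0.0982, 0.0594]
orientation: [-2.158, -2.282, -0.0]
force: [-0.2, -0.4, 1.3]
opening: 0.0399
gripper_force: 0.0
```

```bash
python3 go.py; python3 - <<'E'
from meas import *
p,d,c=cam("side");cv2.imwrite("pics/b.png",cv2.resize(p,(768,576)))
E
```

```text
t 5.78 shelf [85.3 81.1] z 59.4 yaw 0.2 F [-0.2 -0.4  1.3] open 39.9
```

View pics/b.png

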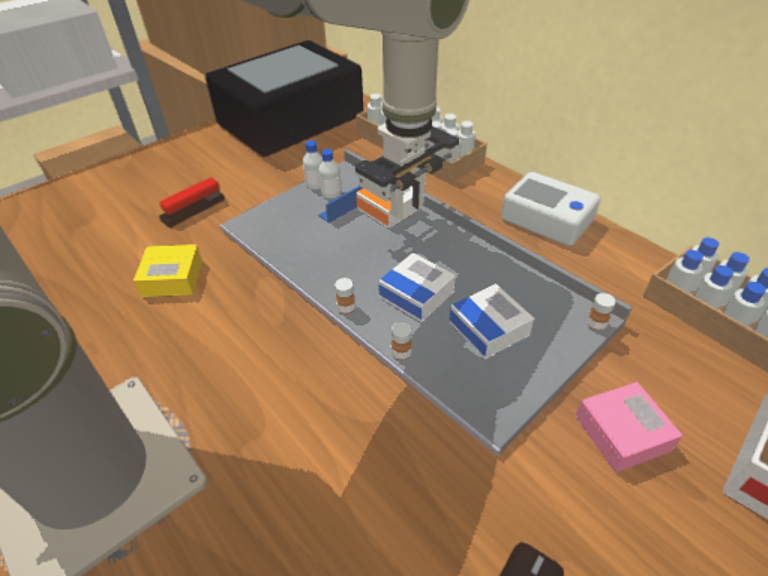

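The side view (at 1.5x) shows the orange carton at (375,205), almost against the divider, with the jars and bottles untouched. I'll creep forward to contact.

Request:
send_rows([
  [[0.14,0,0.01,0,0],[0.14,0,0.02,0,0],[0.14,0,0.03,0,0],[0.14,0,0.03,0,0]],
])

```text
t: 6.17
tool_pos: [0.6402, 0.1027, 0.0594]
orientation: [-2.16, -2.281, 0.0]
force: [0.5, 0.1, -0.1]
opening: 0.0402
gripper_force: 0.0
```

Request:
send_rows([
  [[0.14,0,0.01,0,0],[0.14,0,0.02,0,0],[0.14,0,0.02,0,0]],
])

```text
t: 6.42
tool_pos: [0.6401, 0.1039, 0.0595]
orientation: [2.16, 2.279, -0.006]
force: [-2.0, -12.0, 2.5]
opening: 0.0401
gripper_force: 5.8
```

Request:
send_rows([
  [[0.14,0,-0.06,0,0],[0.14,0,-0.06,0.3,0],[0.14,0,-0.06,0.3,0],[0.14,-0.3,0,0.3,0.99],[0.14,-0.3,0,0.3,0.99],[0.14,-0.3,0,0.3,0.99],[0.14,-0.3,0,0.3,0.99],[0.14,-0.3,0,0.3,0.99],[0.14,-0.3,0,0.3,0.99],[0.14,-0.3,0,0.3,0.99],[0.14,-0.3,0,0.3,0.99],[0.14,-0.3,0,0.3,0.99],[0.14,-0.3,0,0.3,0.99]],
])

```text
t: 7.5
tool_pos: [0.5805, 0.1064, 0.1198]
orientation: [0.743, 3.052, 0.001]
force: [0.4, -1.0, -0.1]
opening: 0.0399
gripper_force: 0.0
```

```bash
python3 go.py " 20,135,120,90" " 20,135,60,90" " 42,135,60,90"
```

```text
t 7.5 shelf [26.3 92.4] z 119.8 yaw 59.7 F [ 0.4 -1.  -0.1] open 39.9
 20,135,120,90 [-0.042  0.211  0.001  0.506]
 20,135,60,90 [-0.042  0.211 -0.299  0.506]
 42,135,60,90 [ 0.067  0.217 -0.299  0.506]
```

Request:
send_rows([
  [[0.14,-0.04,0.21,0,0.5],[0.14,-0.04,0.21,0,0.5],[0.14,-0.04,0.21,0,0.5],[0.14,-0.04,0.21,0,0.5],[0.14,-0.04,0.21,0,0.5],[0.14,-0.04,0.21,-0.3,0.5],[0.14,-0.04,0.21,-0.3,0.5],[0.14,-0.04,0.21,-0.3,0.5],[0.14,0,0.21,-0.3,0.5],[0.14,0.03,0.215,-0.3,0.5],[0.14,0.05,0.215,-0.3,0.5],[0.14,0.06,0.215,-0.3,0.5],[0.14,0.07,0.215,-0.3,0.5],[0.14,0.07,0.215,-0.3,0.5]],
])

```text
t: 8.67
tool_pos: [0.5955, 0.1497, 0.0607]
orientation: [-0.068, 3.139, 0.0]
force: [0.4, -0.1, 0.3]
opening: 0.0405
gripper_force: 0.0
```

Request:
send_rows([
  [[0.14,0.01,0,0,0],[0.14,0.02,0,0,0],[0.14,0.02,0,0,0]],
])

```text
t: 8.92
tool_pos: [0.5982, 0.1496, 0.0597]
orientation: [0.069, -3.14, 0.0]
force: [-3.1, -1.4, 2.6]
opening: 0.0399
gripper_force: 1.3
```

```bash
python3 go.py " 20,135,60,90"
```

```text
t 8.92 shelf [ 46.3 134.6] z 59.7 yaw 89.6 F [-3.1 -1.4  2.6] open 39.9
 20,135,60,90 [-0.131 -0.005  0.001  0.007]
```

Request:
send_rows([
  [[0.14,0.01,0,0,0],[0.14,0.015,0,0,0],[0.14,0.015,0,0,0]],
])

```text
t: 9.17
tool_pos: [0.5984, 0.1496, 0.0593]
orientation: [0.07, -3.134, 0.001]
force: [-17.3, -1.4, 12.6]
opening: 0.0401
gripper_force: 8.4
```

Request:
send_rows([
  [[0.14,-0.1,0,0,0],[0.14,-0.1,0,0.3,0],[0.14,-0.15,-0.2,0.3,0],[0.14,-0.4,-0.4,0.3,0],[0.14,-0.55,-0.6,0.3,0],[0.14,-0.7,-0.97,0.3,0],[0.14,-0.72,-0.97,0.3,0],[0.14,-0.72,-0.97,0.3,0],[0.14,-0.72,-0.97,0.3,0]],
])

```text
t: 9.92
tool_pos: [0.4552, -0.0482, 0.1195]
orientation: [0.064, -3.141, 0.003]
force: [-0.6, -0.0, 0.8]
opening: 0.0398
gripper_force: 0.0
```

```bash
python3 - <<'E'
from meas import *
from go import O,ex,ey
p,d,c=cam("top");cv2.imwrite("pics/c.png",p)
for x in cartons(p,c,d)[0]:
    r=x[1]/1000-O; print(*x,"shelf",np.round([r@ex*1000,r@ey*1000],1))
E
python3 go.py " -106,-62,120,90" " -106,-62,60,90" " 34,-62,60,90"
```

```text
blue [ 551.3 -192.9] [61.3 90.2] 80.6 lab [ 526. -189.] 191 shelf [ -18.3 -205. ]
orange [613.5 157.4] [164.5  96.1] 2.4 lab [627. 157.] 286 shelf [ 61.9 141.6]
t 9.97 shelf [-105.4  -53.9] z 119.8 yaw 89.3 F [ 0.5  0.7 -0.3] open 39.6
 -106,-62,120,90 [-0.001 -0.04   0.001  0.011]
 -106,-62,60,90 [-0.001 -0.04  -0.299  0.011]
 34,-62,60,90 [ 0.698 -0.004 -0.299  0.011]
```

Request:
send_rows([
  [[0.14,0,-0.04,0,0.01],[0.14,0,-0.04,-0.3,0.01],[0.14,0,-0.04,-0.3,0.01],[0.14,0,-0.04,-0.3,0.01],[0.14,0.05,-0.04,-0.3,0.01],[0.14,0.1,-0.04,-0.3,0.01],[0.14,0.15,-0.035,-0.3,0.01],[0.14,0.2,-0.03,-0.3,0.01],[0.14,0.25,-0.03,-0.3,0.01],[0.14,0.3,-0.025,-0.3,0.01],[0.14,0.35,-0.025,-0.3,0.01],[0.14,0.4,-0.02,-0.3,0.01],[0.14,0.45,-0.02,-0.3,0.01],[0.14,0.5,-0.015,-0.3,0.01],[0.14,0.55,-0.015,-0.3,0.01],[0.14,0.6,-0.01,-0.3,0.01],[0.14,0.64,-0.01,-0.3,0.01],[0.14,0.68,-0.005,-0.3,0.01],[0.14,0.68,-0.005,-0.3,0.01]],
])

```text
t: 11.55
tool_pos: [0.5953, -0.0449, 0.0607]
orientation: [-0.086, 3.138, -0.0]
force: [0.3, -0.3, 0.4]
opening: 0.0404
gripper_force: 0.0
```

```bash
python3 go.py " 20,-62,60,90" " 20,-62,120,90" " 86,-138,120,30"
```

```text
t 11.55 shelf [ 33.3 -59.5] z 60.7 yaw 90.2 F [ 0.3 -0.3  0.4] open 40.4
 20,-62,60,90 [-0.066 -0.016 -0.003 -0.003]
 20,-62,120,90 [-0.066 -0.016  0.297 -0.003]
 86,-138,120,30 [ 0.284 -0.378  0.297 -1.003]
```

Request:
send_rows([
  [[0.14,-0.07,-0.01,0,0],[0.14,-0.07,-0.01,0.3,0],[0.14,-0.07,-0.01,0.3,0],[0.14,0.3,-0.36,0.3,-0.99],[0.14,0.3,-0.36,0.3,-0.99],[0.14,0.3,-0.36,0.3,-0.99],[0.14,0.3,-0.36,0.3,-0.99],[0.14,0.3,-0.36,0.3,-0.99],[0.14,0.3,-0.36,0.3,-0.99],[0.14,0.3,-0.36,0.3,-0.99],[0.14,0.3,-0.36,0.3,-0.99],[0.14,0.3,-0.36,0.3,-0.99],[0.14,0.3,-0.36,0.3,-0.99]],
])

```text
t: 12.63
tool_pos: [0.6534, -0.1172, 0.1199]
orientation: [1.484, 2.769, 0.0]
force: [0.3, -0.9, 0.4]
opening: 0.04
gripper_force: 0.0
```

```bash
python3 - <<'E'
from meas import *
from go import O,ex,ey
p,d,c=cam("side")
cv2.imwrite("pics/d.png",cv2.resize(p[60:280,120:430],(775,550)))
E
python3 go.py " 90,-135,120,0" " 90,-135,60,0" " 90,0,60,0"
```

```text
t 12.68 shelf [  87.5 -134.7] z 119.9 yaw 30.8 F [ 0.   0.2 -0.9] open 40.0
 90,-135,120,0 [ 0.013 -0.001  0.    -0.514]
 90,-135,60,0 [ 0.013 -0.001 -0.3   -0.514]
 90,0,60,0 [-0.022  0.673 -0.3   -0.514]
```

View pics/d.png

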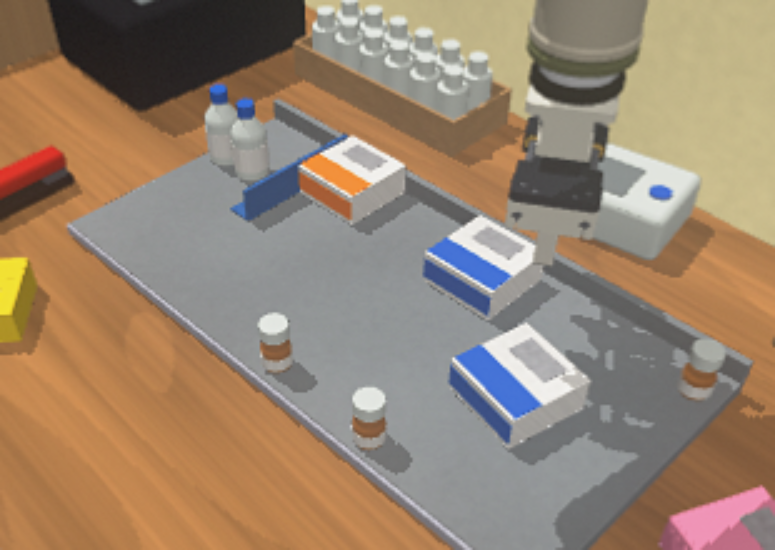

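The crop shows the orange carton seated at the divider and lip (350,180), and the first blue one square at (480,260), just off the lip. The jars haven't moved. Next I'll slide this blue carton left.

Request:
send_rows([
  [[0.14,0.01,0,0,-0.51],[0.14,0.01,0,0,-0.51],[0.14,0.01,0,0,-0.51],[0.14,0.01,0,0,-0.51],[0.14,0.01,0,-0.1,-0.51],[0.14,0.01,0,-0.3,-0.51],[0.14,0.01,0,-0.3,-0.51],[0.14,0.01,0.05,-0.3,-0.51],[0.14,0.01,0.1,-0.3,-0.51],[0.14,0.005,0.15,-0.3,-0.51],[0.14,0,0.2,-0.3,-0.51],[0.14,0,0.25,-0.3,-0.51],[0.14,-0.005,0.3,-0.3,-0.51],[0.14,-0.005,0.35,-0.3,-0.51],[0.14,-0.01,0.4,-0.3,-0.51],[0.14,-0.01,0.45,-0.3,-0.51],[0.14,-0.015,0.5,-0.3,-0.51],[0.14,-0.02,0.55,-0.3,-0.51],[0.14,-0.02,0.6,-0.3,-0.51],[0.14,-0.02,0.62,-0.3,-0.51]],
])

```text
t: 14.35
tool_pos: [0.649, 0.0084, 0.0594]
orientation: [-2.159, -2.282, 0.0]
force: [0.1, -1.6, 0.5]
opening: 0.04
gripper_force: 1.0
```

Request:
send_rows([
  [[0.14,0,0.01,0,0],[0.14,0,0.02,0,0],[0.14,0,0.03,0,0],[0.14,0,0.04,0,0],[0.14,0,0.04,0,0]],
])

```text
t: 14.77
tool_pos: [0.6492, 0.0148, 0.0594]
orientation: [-2.16, -2.28, -0.0]
force: [0.2, 0.5, -0.4]
opening: 0.0403
gripper_force: 0.0
```

```bash
python3 go.py " 90,0,60,0"
```

```text
t 14.77 shelf [90.2 -2.7] z 59.4 yaw 0.1 F [ 0.2  0.5 -0.4] open 40.3
 90,0,60,0 [-0.002  0.013  0.003 -0.002]
```

Request:
send_rows([
  [[0.14,0,0.01,0,0],[0.14,0,0.02,0,0],[0.14,0,0.02,0,0]],
])

```text
t: 15.02
tool_pos: [0.6491, 0.0162, 0.0595]
orientation: [2.16, 2.279, -0.005]
force: [-1.8, -11.4, 0.2]
opening: 0.0403
gripper_force: 5.4
```

Request:
send_rows([
  [[0.14,0,-0.06,0,0],[0.14,0,-0.06,0.3,0],[0.14,0,-0.06,0.3,0],[0.14,-0.35,0.2,0.3,0.99],[0.14,-0.35,0.2,0.3,0.99],[0.14,-0.35,0.2,0.3,0.99],[0.14,-0.35,0.2,0.3,0.99],[0.14,-0.35,0.2,0.3,0.99],[0.14,-0.35,0.2,0.3,0.99],[0.14,-0.35,0.2,0.3,0.99],[0.14,-0.35,0.2,0.3,0.99],[0.14,-0.35,0.2,0.3,0.99],[0.14,-0.35,0.2,0.3,0.99]],
])

```text
t: 16.1
tool_pos: [0.5793, 0.0585, 0.1196]
orientation: [-0.743, -3.052, -0.001]
force: [0.5, 0.1, -0.1]
opening: 0.04
gripper_force: 0.0
```

```bash
python3 go.py " 20,49,120,90" " 20,49,60,90" " 46,49,60,90"
```

```text
t 16.1 shelf [22.6 44.6] z 119.6 yaw 59.7 F [ 0.5  0.1 -0.1] open 40.0
 20,49,120,90 [-0.014  0.021  0.002  0.506]
 20,49,60,90 [-0.014  0.021 -0.298  0.506]
 46,49,60,90 [ 0.116  0.028 -0.298  0.506]
```

Request:
send_rows([
  [[0.14,-0.01,0.02,0,0.5],[0.14,-0.01,0.02,0,0.5],[0.14,-0.01,0.02,0,0.5],[0.14,-0.01,0.02,0,0.5],[0.14,-0.01,0.02,0,0.5],[0.14,-0.01,0.02,-0.3,0.5],[0.14,-0.01,0.02,-0.3,0.5],[0.14,-0.01,0.02,-0.3,0.5],[0.14,0.02,0.02,-0.3,0.5],[0.14,0.05,0.02,-0.3,0.5],[0.14,0.07,0.02,-0.3,0.5],[0.14,0.09,0.025,-0.3,0.5],[0.14,0.1,0.025,-0.3,0.5],[0.14,0.11,0.025,-0.3,0.5],[0.14,0.12,0.025,-0.3,0.5],[0.14,0.13,0.025,-0.3,0.5],[0.14,0.13,0.025,-0.3,0.5]],
])

```text
t: 17.52
tool_pos: [0.6028, 0.0637, 0.0595]
orientation: [0.07, -3.135, 0.0]
force: [-15.1, -1.3, 10.3]
opening: 0.0401
gripper_force: 7.5
```

```bash
python3 go.py " 20,49,120,90"
```

```text
t 17.52 shelf [46.4 48.5] z 59.5 yaw 89.6 F [-15.1  -1.3  10.3] open 40.1
 20,49,120,90 [-0.132 -0.004  0.302  0.007]
```

Request:
send_rows([
  [[0.14,-0.1,0,0,0],[0.14,-0.1,0,0.3,0],[0.14,-0.1,-0.1,0.3,0],[0.14,-0.6,-0.9,0.3,0.01],[0.14,-0.6,-0.9,0.3,0.01],[0.14,-0.6,-0.9,0.3,0.01],[0.14,-0.6,-0.9,0.3,0.01],[0.14,-0.6,-0.9,0.3,0.01],[0.14,-0.6,-0.9,0.3,0.01]],
])

```text
t: 18.27
tool_pos: [0.4836, -0.1199, 0.1199]
orientation: [-0.08, 3.14, -0.002]
force: [0.2, -0.4, -0.0]
opening: 0.04
gripper_force: 0.0
```

```bash
python3 go.py " -87,-192,120,90" " -87,-192,60,90" " 33,-192,60,90"
```

```text
t 18.27 shelf [ -82.2 -128.6] z 119.9 yaw 89.9 F [ 0.2 -0.4 -0. ] open 40.0
 -87,-192,120,90 [-0.007 -0.318  0.     0.001]
 -87,-192,60,90 [-0.007 -0.318 -0.3    0.001]
 33,-192,60,90 [ 0.592 -0.287 -0.3    0.001]
```

Request:
send_rows([
  [[0.14,-0.01,-0.32,0,0],[0.14,-0.01,-0.32,0,0],[0.14,-0.01,-0.32,-0.15,0],[0.14,-0.01,-0.32,-0.3,0],[0.14,-0.01,-0.32,-0.3,0],[0.14,0.04,-0.32,-0.3,0],[0.14,0.09,-0.315,-0.3,0],[0.14,0.14,-0.31,-0.3,0],[0.14,0.19,-0.31,-0.3,0],[0.14,0.24,-0.305,-0.3,0],[0.14,0.29,-0.305,-0.3,0],[0.14,0.34,-0.3,-0.3,0],[0.14,0.39,-0.3,-0.3,0],[0.14,0.44,-0.295,-0.3,0],[0.14,0.49,-0.295,-0.3,0],[0.14,0.54,-0.29,-0.3,0],[0.14,0.57,-0.29,-0.3,0],[0.14,0.59,-0.29,-0.3,0],[0.14,0.59,-0.29,-0.3,0]],
])

```text
t: 19.85
tool_pos: [0.6044, -0.1741, 0.0605]
orientation: [-0.087, 3.139, -0.001]
force: [0.6, 0.0, -0.1]
opening: 0.0401
gripper_force: 0.0
```

```bash
python3 go.py " 20,-192,120,90" " 90,-262,120,30"
```

```text
t 19.85 shelf [  35.6 -189. ] z 60.5 yaw 90.2 F [ 0.6  0.  -0.1] open 40.1
 20,-192,120,90 [-0.077 -0.019  0.297 -0.003]
 90,-262,120,30 [ 0.29  -0.35   0.297 -1.003]
```

Request:
send_rows([
  [[0.14,-0.07,-0.01,0,0],[0.14,-0.07,-0.01,0.3,0],[0.14,-0.07,-0.01,0.3,0],[0.14,0.3,-0.34,0.3,-0.99],[0.14,0.3,-0.34,0.3,-0.99],[0.14,0.3,-0.34,0.3,-0.99],[0.14,0.3,-0.34,0.3,-0.99],[0.14,0.3,-0.34,0.3,-0.99],[0.14,0.3,-0.34,0.3,-0.99],[0.14,0.3,-0.34,0.3,-0.99],[0.14,0.3,-0.34,0.3,-0.99],[0.14,0.3,-0.34,0.3,-0.99],[0.14,0.3,-0.34,0.3,-0.99]],
])

```text
t: 20.93
tool_pos: [0.6631, -0.2423, 0.1199]
orientation: [1.484, 2.769, 0.0]
force: [-0.4, -0.3, 0.4]
opening: 0.04
gripper_force: 0.0
```

```bash
python3 - <<'E'
from meas import *
from go import O,ex,ey
for n in("top","side"):
    p,d,c=cam(n)
    if n=="side":cv2.imwrite("pics/e.png",cv2.resize(p[60:280,120:430],(775,550)))
    print(n)
    for x in cartons(p,c,d)[0]:
        r=x[1]/1000-O; print(*x,"shelf",np.round([r@ex*1000,r@ey*1000],1))
E
python3 go.py " 90,-262,120,0" " 90,-262,60,0" " 90,-95,60,0"
```

```text
top
blue [615.7 115.3] [164.  181.3] 2.9 lab [622. 103.] 345 shelf [61.9 99.4]
side
blue [ 652.6 -172.2] [96.9 91. ] 3.0 lab [ 632. -172.] 329 shelf [  83.9 -189.6]
blue [612.1 110.8] [168.7 192. ] 3.1 lab [625.  93.] 256 shelf [58.1 95.1]
t 21.03 shelf [  90.8 -260.2] z 119.9 yaw 30.9 F [ 0.2  0.5 -0. ] open 40.2
 90,-262,120,0 [-0.004 -0.009  0.001 -0.514]
 90,-262,60,0 [-0.004 -0.009 -0.299 -0.514]
 90,-95,60,0 [-0.047  0.825 -0.299 -0.514]
```

View pics/e.png

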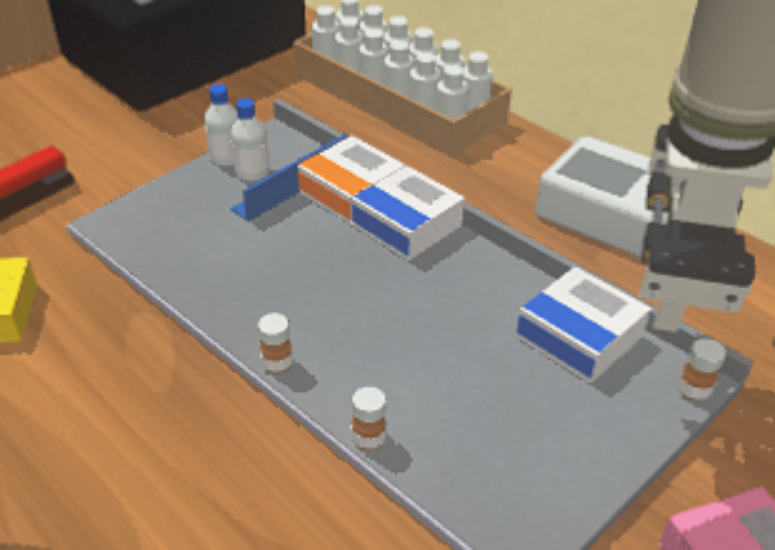

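The orange and first blue cartons sit flush at (340,170) and (410,205). The last blue one at (585,310) is square, with the gripper to its right and clear of jar c (705,370).

Request:
send_rows([
  [[0.14,0,0,0,-0.51],[0.14,0,0,0,-0.51],[0.14,0,0,0,-0.51],[0.14,0,0,0,-0.51],[0.14,0,0,0,-0.51],[0.14,0,0,-0.15,-0.51],[0.14,0,0,-0.3,-0.51],[0.14,0,0,-0.3,-0.51],[0.14,0,0.05,-0.3,-0.51],[0.14,0,0.1,-0.3,-0.51],[0.14,-0.005,0.15,-0.3,-0.51],[0.14,-0.01,0.2,-0.3,-0.51],[0.14,-0.01,0.25,-0.3,-0.51],[0.14,-0.015,0.3,-0.3,-0.51],[0.14,-0.015,0.35,-0.3,-0.51],[0.14,-0.02,0.4,-0.3,-0.51],[0.14,-0.02,0.45,-0.3,-0.51],[0.14,-0.025,0.5,-0.3,-0.51],[0.14,-0.025,0.55,-0.3,-0.51],[0.14,-0.03,0.6,-0.3,-0.51]],
])

```text
t: 22.7
tool_pos: [0.6572, -0.1214, 0.0595]
orientation: [-2.16, -2.281, 0.0]
force: [0.1, -1.9, 1.7]
opening: 0.0403
gripper_force: 1.0
```

```bash
python3 go.py " 90,-95,60,0" " 90,-89,60,0"
```

```text
t 22.7 shelf [  91.1 -139.1] z 59.5 yaw 0.2 F [ 0.1 -1.9  1.7] open 40.3
 90,-95,60,0 [-0.017  0.22   0.002 -0.003]
 90,-89,60,0 [-0.019  0.25   0.002 -0.003]
```

Request:
send_rows([
  [[0.14,0,0.05,0,0],[0.14,-0.005,0.1,0,0],[0.14,-0.01,0.14,0,0],[0.14,-0.01,0.17,0,0],[0.14,-0.015,0.19,0,0],[0.14,-0.015,0.21,0,0],[0.14,-0.015,0.22,0,0],[0.14,-0.015,0.23,0,0],[0.14,-0.015,0.24,0,0],[0.14,-0.015,0.24,0,0]],
])

```text
t: 23.53
tool_pos: [0.6542, -0.0741, 0.0594]
orientation: [-2.16, -2.281, -0.0]
force: [-0.9, -0.7, -0.0]
opening: 0.0402
gripper_force: 0.0
```

Request:
send_rows([
  [[0.14,0,0.01,0,0],[0.14,0,0.02,0,0],[0.14,0,0.02,0,0]],
])

```text
t: 23.78
tool_pos: [0.6542, -0.0717, 0.0596]
orientation: [2.16, 2.28, -0.002]
force: [0.1, -6.5, -0.7]
opening: 0.04
gripper_force: 3.2
```

```bash
python3 go.py
```

```text
t 23.78 shelf [ 90.7 -89.3] z 59.6 yaw 0.1 F [ 0.1 -6.5 -0.7] open 40.0
```

Request:
send_rows([
  [[0.14,0,0.01,0,0],[0.14,0,0.01,0,0]],
])

```text
t: 23.95
tool_pos: [0.6543, -0.0716, 0.0598]
orientation: [2.159, 2.277, -0.005]
force: [-0.5, -14.1, -1.0]
opening: 0.0398
gripper_force: 6.7
```

Request:
send_rows([
  [[0.14,0,-0.06,0,0],[0.14,0,-0.06,0.3,0],[0.14,0,-0.06,0.3,0],[0.14,-0.35,0.22,0.3,0.99],[0.14,-0.35,0.22,0.3,0.99],[0.14,-0.35,0.22,0.3,0.99],[0.14,-0.35,0.22,0.3,0.99],[0.14,-0.35,0.22,0.3,0.99],[0.14,-0.35,0.22,0.3,0.99],[0.14,-0.35,0.22,0.3,0.99],[0.14,-0.35,0.22,0.3,0.99],[0.14,-0.35,0.22,0.3,0.99],[0.14,-0.35,0.22,0.3,0.99]],
])

```text
t: 25.03
tool_pos: [0.5844, -0.0244, 0.1197]
orientation: [0.743, 3.052, 0.001]
force: [-0.5, 0.6, 0.5]
opening: 0.04
gripper_force: 0.0
```

```bash
python3 go.py " 20,-38,120,90" " 20,-38,60,90" " 46,-38,60,90"
```

```text
t 25.03 shelf [ 23.4 -38.4] z 119.7 yaw 59.7 F [-0.5  0.6  0.5] open 40.0
 20,-38,120,90 [-0.017  0.001  0.001  0.506]
 20,-38,60,90 [-0.017  0.001 -0.299  0.506]
 46,-38,60,90 [ 0.113  0.008 -0.299  0.506]
```

Request:
send_rows([
  [[0.14,-0.02,0,0,0.51],[0.14,-0.02,0,0,0.51],[0.14,-0.02,0,0,0.51],[0.14,-0.02,0,0,0.51],[0.14,-0.02,0,0,0.51],[0.14,-0.02,0,-0.3,0.51],[0.14,-0.02,0,-0.3,0.51],[0.14,-0.02,0,-0.3,0.51],[0.14,0.02,0,-0.3,0.51],[0.14,0.05,0,-0.3,0.51],[0.14,0.07,0.005,-0.3,0.51],[0.14,0.09,0.005,-0.3,0.51],[0.14,0.1,0.005,-0.3,0.51],[0.14,0.11,0.005,-0.3,0.51],[0.14,0.12,0.005,-0.3,0.51],[0.14,0.13,0.005,-0.3,0.51],[0.14,0.13,0.005,-0.3,0.51]],
])

```text
t: 26.45
tool_pos: [0.6075, -0.0233, 0.0596]
orientation: [0.085, -3.134, -0.0]
force: [-17.3, -0.4, 14.4]
opening: 0.0403
gripper_force: 8.8
```

Request:
send_rows([
  [[0.14,-0.05,0,0,0],[0.14,-0.1,0,0,0],[0.14,-0.1,0,0.3,0],[0.14,-0.4,-0.3,0.5,0],[0.14,-0.9,-0.9,0.6,0],[0.14,-0.9,-0.9,0.6,0],[0.14,-0.9,-0.9,0.6,0],[0.14,-0.9,-0.9,0.6,0],[0.14,-0.9,-0.9,0.6,0],[0.14,-0.9,-0.9,0.6,0],[0.14,-0.9,-0.9,0.6,0]],
])

```text
t: 27.37
tool_pos: [0.4299, -0.2056, 0.1812]
orientation: [-0.079, 3.138, -0.003]
force: [0.3, -0.1, -0.8]
opening: 0.04
gripper_force: 0.0
```

```bash
python3 go.py; python3 - <<'E'
from meas import *
from go import O,ex,ey
for n in("top","side"):
    p,d,c=cam(n)
    cr=p[110:210,110:250] if n=="top" else p[80:230,180:380]
    cv2.imwrite(f"pics/f{n}.png",cv2.resize(cr,None,fx=4.0 if n=="side" else 5,fy=4.0 if n=="side" else 5,interpolation=cv2.INTER_CUBIC))
    hsv=cv2.cvtColor(p,cv2.COLOR_BGR2HSV);W=world(c,d)
    z=W[...,2];S=(hsv[...,1]>130)&(z>.054)&(z<.068)&(W[...,0]>.55)&(W[...,0]<.7)&(W[...,1]<.19)&(W[...,1]>-.15)
    for nm,h in(("or",hsv[...,0]<25),("bl",(hsv[...,0]>95)&(hsv[...,0]<130))):
        uv=np.argwhere(S&h)[:,::-1].astype(float)
        r=ray(c,uv,.06)[:,:2]-O; q=np.c_[r@ex,r@ey]*1000
        front=np.array([[b+5,np.percentile(q[(q[:,1]>=b)&(q[:,1]<b+10),0],3)] for b in range(-80,180,10) if ((q[:,1]>=b)&(q[:,1]<b+10)).sum()>8])
        print(n,nm,np.round(q.min(0)),np.round(q.max(0)),np.round(front).tolist())
    print([(str(x[0]),x[1],x[2],x[3]) for x in cartons(p,c,d)[0]])
    mm=((z>.068)&(z<.079)&(W[...,0]>.35)&(W[...,0]<.8)&(abs(W[...,1])<.4)).astype(np.uint8)
    N,l,s,ce=cv2.connectedComponentsWithStats(mm)
    print([np.round(W[l==i].mean(0)*1000).tolist() for i in range(1,N) if s[i,4]>12])
E
```

```text
t 27.37 shelf [-140.2 -211.4] z 181.2 yaw 89.9 F [ 0.3 -0.1 -0.8] open 40.0
top or [ 62. 100.] [ 90. 172.] [[105.0, 63.0], [115.0, 64.0], [125.0, 62.0], [135.0, 62.0], [145.0, 63.0], [155.0, 63.0], [165.0, 64.0], [175.0, 62.0]]
top bl [ 62. -78.] [89. 94.] [[-75.0, 64.0], [-65.0, 65.0], [-55.0, 63.0], [-45.0, 63.0], [-35.0, 64.0], [-25.0, 64.0], [-15.0, 65.0], [-5.0, 63.0], [5.0, 63.0], [15.0, 64.0], [25.0, 64.0], [35.0, 65.0], [45.0, 62.0], [55.0, 63.0], [65.0, 64.0], [75.0, 64.0], [85.0, 64.0], [95.0, 63.0]]
[('blue', array([620. ,  71.9]), array([163.9, 270.2]), 3.9)]
[[682.0, -280.0, 75.0], [587.0, 252.0, 73.0], [572.0, 306.0, 75.0], [423.0, -120.0, 75.0], [418.0, 1.0, 76.0]]
side or [ 60. 116.] [ 89. 174.] [[115.0, 63.0], [125.0, 61.0], [135.0, 61.0], [145.0, 61.0], [155.0, 61.0], [165.0, 61.0]]
side bl [66. 18.] [80. 30.] [[25.0, 66.0]]
[('orange', array([608.9, 168.9]), array([168.8,  75.6]), 2.9)]
[[578.0, 278.0, 73.0], [415.0, -2.0, 74.0], [678.0, -285.0, 74.0], [418.0, -128.0, 74.0]]
```

View pics/ftop.png

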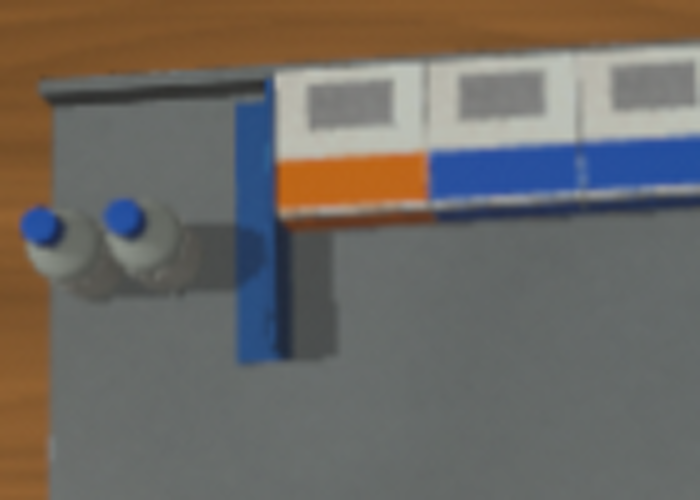

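View pics/fside.png

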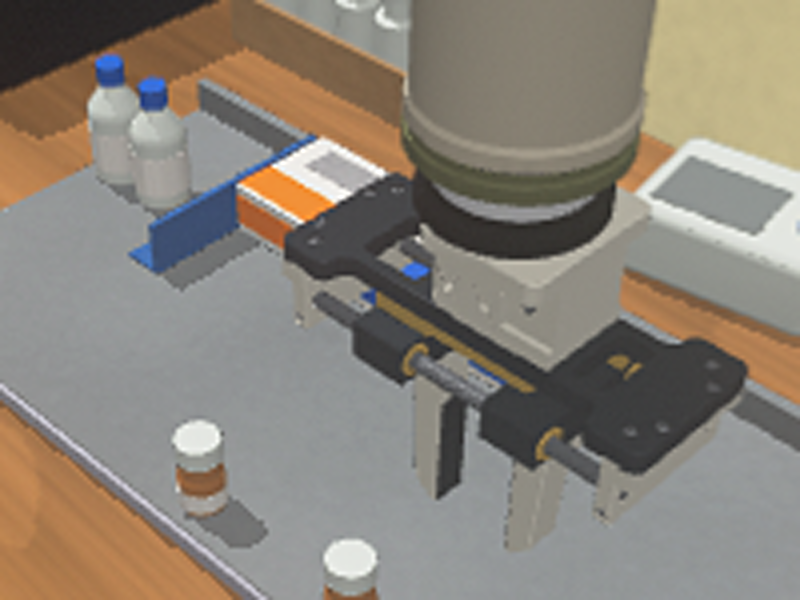

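The top crop shows all three cartons in line, label bands to the front. The orange carton is flush with the divider (275,140), with the seams closed at x≈430 and x≈580. The measured front edges agree within the roughly 3 mm pixel scatter, and jars and bottles haven't moved.

```bash
python3 -c "
from plant import order
print(order.close_job())"
```

```text
the job is handed in; nothing more can be done
None
```

The job is handed in: the orange carton is against the divider with the two blue ones beside it, all flat and back against the lip with labels to the front, and the jars and bottles haven't moved; it took about 27 s of the 69 s allowed.

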